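# Sort the slide boxes and optics at the microscope bench

## Task

Put the microscope parts away where each kind belongs: stand the objective upright in the square tray and the eyepiece upright in the round tray, setting both down gently and never tipping them over, and lay the three slide boxes in the long tray in running bond, two end to end along the tray, one in each half, and the third lengthwise on top, centred over their joint. Do not disturb the closed culture dish or the small specimen jar.

Things in the scene. Friction and masses are not known exactly. Their poses are not given: they have to be found in the camera images.
- slidebox1: Loose white plastic microscope-slide box, a plain closed brick with a grey seam and catch, 80 (x) x 36 (y) x 28 mm (z), about 80 g; all three are alike. Origin at the centre of its underside, x along its length, z up. Lies flat on the bench at any yaw.
- slidebox2: Loose white plastic microscope-slide box, a plain closed brick with a grey seam and catch, 80 (x) x 36 (y) x 28 mm (z), about 80 g; all three are alike. Origin at the centre of its underside, x along its length, z up. Lies flat on the bench at any yaw.
- slidebox3: Loose white plastic microscope-slide box, a plain closed brick with a grey seam and catch, 80 (x) x 36 (y) x 28 mm (z), about 80 g; all three are alike. Origin at the centre of its underside, x along its length, z up. Lies flat on the bench at any yaw.
- objective: Loose microscope objective standing upright, bare aluminium with a dark ring low down, 60 mm tall: a straight barrel of 30 mm diameter up to 36 mm (31 mm at the dark ring), then a taper to a 14 mm nose with a lens at the top; about 140 g. Origin at the centre of its underside, z up along its axis; grip the straight barrel.
- eyepiece: Loose microscope eyepiece standing upright, 48 mm tall: a steel tube of 30 mm diameter for the lower 24 mm, under a black head of 42 mm diameter from 24 mm to 48 mm with a lens in its flat top; about 120 g. Origin at the centre of its underside, z up along its axis; grip the head.
- long_tray: Long rectangular open tray, grey plastic with a dark floor, fixed to the bench in one of three places in the far row; rim 16 mm high all round, walls and floor 4 mm thick. Origin at the centre of its underside, x along its length. Outside 184 (x) x 60 mm (y), inside 176 x 52 mm, so two slide boxes end to end have 16 mm to spare in length and 16 mm in width.
- square_tray: Small square open tray, grey plastic with a dark floor, fixed to the bench in one of three places in the far row; rim 16 mm high all round, walls and floor 4 mm thick. Origin at the centre of its underside, axes along its sides. Outside 68 x 68 mm, inside 60 x 60 mm.
- round_tray: Small round open tray, grey plastic with a dark floor, fixed to the bench in one of three places in the far row; rim 16 mm high all round, walls and floor 4 mm thick. Origin at the centre of its underside. Outside diameter 74 mm, inside 66 mm.
- culture_dish: Loose closed clear culture dish with a flat pinkish-beige content, 60 mm diameter, 16 mm tall, standing in the near row among the loose things; not to be disturbed. Origin at the centre of its underside.
- specimen_jar: Loose small closed glass specimen jar with a white lid, 44 mm diameter, 42 mm tall, standing in the near row among the loose things; not to be disturbed. Origin at the centre of its underside.
Mind the look-alikes: they are no part of the job. Of the things shaped like the long_tray, the grey one is meant.

How it is judged:
At the end, for the whole second after the job is handed in: Two boxes flat in the long tray (26-54 mm either side of its centre, 12 mm off its midline), third on both, 30-58 mm from each, 15 mm off midline, all aligned to 0.2 rad; objective within 21 mm of the square tray's centre, eyepiece 20 mm of the round's, upright to 0.1 rad; at rest (((x of slidebox2 in the frame of long_tray between -0.054 and -0.026 m and y of slidebox2 in the frame of long_tray between -0.012 and 0.012 m and z of slidebox2 in the frame of long_tray between 0 and 0.008 m and x of slidebox3 in the frame of long_tray between 0.026 and 0.054 m and y of slidebox3 in the frame of long_tray between -0.012 and 0.012 m and z of slidebox3 in the frame of long_tray between 0 and 0.008 m and horizontal distance between slidebox1 and slidebox2 between 0.03 and 0.058 m and horizontal distance between slidebox1 and slidebox3 between 0.03 and 0.058 m and y of slidebox1 in the frame of long_tray between -0.015 and 0.015 m and z of slidebox1 in the frame of long_tray between 0.028 and 0.037 m) or (x of slidebox3 in the frame of long_tray between -0.054 and -0.026 m and y of slidebox3 in the frame of long_tray between -0.012 and 0.012 m and z of slidebox3 in the frame of long_tray between 0 and 0.008 m and x of slidebox2 in the frame of long_tray between 0.026 and 0.054 m and y of slidebox2 in the frame of long_tray between -0.012 and 0.012 m and z of slidebox2 in the frame of long_tray between 0 and 0.008 m and horizontal distance between slidebox1 and slidebox3 between 0.03 and 0.058 m and horizontal distance between slidebox1 and slidebox2 between 0.03 and 0.058 m and y of slidebox1 in the frame of long_tray between -0.015 and 0.015 m and z of slidebox1 in the frame of long_tray between 0.028 and 0.037 m) or (x of slidebox3 in the frame of long_tray between -0.054 and -0.026 m and y of slidebox3 in the frame of long_tray between -0.012 and 0.012 m and z of slidebox3 in the frame of long_tray between 0 and 0.008 m and x of slidebox1 in the frame of long_tray between 0.026 and 0.054 m and y of slidebox1 in the frame of long_tray between -0.012 and 0.012 m and z of slidebox1 in the frame of long_tray between 0 and 0.008 m and horizontal distance between slidebox2 and slidebox3 between 0.03 and 0.058 m and horizontal distance between slidebox2 and slidebox1 between 0.03 and 0.058 m and y of slidebox2 in the frame of long_tray between -0.015 and 0.015 m and z of slidebox2 in the frame of long_tray between 0.028 and 0.037 m) or (x of slidebox1 in the frame of long_tray between -0.054 and -0.026 m and y of slidebox1 in the frame of long_tray between -0.012 and 0.012 m and z of slidebox1 in the frame of long_tray between 0 and 0.008 m and x of slidebox3 in the frame of long_tray between 0.026 and 0.054 m and y of slidebox3 in the frame of long_tray between -0.012 and 0.012 m and z of slidebox3 in the frame of long_tray between 0 and 0.008 m and horizontal distance between slidebox2 and slidebox1 between 0.03 and 0.058 m and horizontal distance between slidebox2 and slidebox3 between 0.03 and 0.058 m and y of slidebox2 in the frame of long_tray between -0.015 and 0.015 m and z of slidebox2 in the frame of long_tray between 0.028 and 0.037 m) or (x of slidebox1 in the frame of long_tray between -0.054 and -0.026 m and y of slidebox1 in the frame of long_tray between -0.012 and 0.012 m and z of slidebox1 in the frame of long_tray between 0 and 0.008 m and x of slidebox2 in the frame of long_tray between 0.026 and 0.054 m and y of slidebox2 in the frame of long_tray between -0.012 and 0.012 m and z of slidebox2 in the frame of long_tray between 0 and 0.008 m and horizontal distance between slidebox3 and slidebox1 between 0.03 and 0.058 m and horizontal distance between slidebox3 and slidebox2 between 0.03 and 0.058 m and y of slidebox3 in the frame of long_tray between -0.015 and 0.015 m and z of slidebox3 in the frame of long_tray between 0.028 and 0.037 m) or (x of slidebox2 in the frame of long_tray between -0.054 and -0.026 m and y of slidebox2 in the frame of long_tray between -0.012 and 0.012 m and z of slidebox2 in the frame of long_tray between 0 and 0.008 m and x of slidebox1 in the frame of long_tray between 0.026 and 0.054 m and y of slidebox1 in the frame of long_tray between -0.012 and 0.012 m and z of slidebox1 in the frame of long_tray between 0 and 0.008 m and horizontal distance between slidebox3 and slidebox2 between 0.03 and 0.058 m and horizontal distance between slidebox3 and slidebox1 between 0.03 and 0.058 m and y of slidebox3 in the frame of long_tray between -0.015 and 0.015 m and z of slidebox3 in the frame of long_tray between 0.028 and 0.037 m)) and angle between the x axis of each of slidebox1, slidebox2, slidebox3 and the x axis of long_tray, either way round below 0.2 rad and angle between each of slidebox1, slidebox2, slidebox3, objective, eyepiece's own z axis and vertical below 0.1 rad and linear speed of each of slidebox1, slidebox2, slidebox3, objective, eyepiece below 0.02 m/s and angular speed of each of slidebox1, slidebox2, slidebox3, objective, eyepiece below 0.2 rad/s and horizontal distance between objective and square_tray below 0.021 m and z of objective in the frame of square_tray below 0.008 m and horizontal distance between eyepiece and round_tray below 0.02 m and z of eyepiece in the frame of round_tray below 0.008 m); the robot touches nothing.
It fails at once if the culture dish is disturbed (moved over 20 mm) (distance of culture_dish from where it was at the start of the episode above 0.02 m).
It fails at once if the specimen jar is disturbed (moved over 20 mm) (distance of specimen_jar from where it was at the start of the episode above 0.02 m).
It fails at once if the objective or the eyepiece is tipped over (beyond 0.7 rad) (angle between any of objective, eyepiece's own z axis and vertical above 0.7 rad).
It fails at once if the objective or the eyepiece is dropped or slammed into its tray (over 0.6 m/s within the last 30 mm) ((horizontal distance between objective and square_tray below 0.05 m and z of objective in the frame of square_tray below 0.03 m and linear speed of objective above 0.6 m/s) or (horizontal distance between eyepiece and round_tray below 0.05 m and z of eyepiece in the frame of round_tray below 0.03 m and linear speed of eyepiece above 0.6 m/s)).
It also fails if it takes over 122 s, if anything falls off the work surface, if the arm or the gripper's body presses on something with over 40 N, if the wrist force passes 120 N, or if a joint passes its speed limit or range.

## Robot

A 6-joint arm with a two-finger parallel gripper is mounted at the origin on the work surface. World frame = base frame: x ahead of the robot, y to its left, z up, the work surface at z = 0. Lengths are in m, angles in rad, forces in N, time in s.
With the tool pointing down it reaches from about 0.375 to 0.9 m from the base axis. Payload 3.1 kg.
Tool frame: the origin (TCP) lies at the very end of the fingers, on their centre line; the grasp point (between the pads) lies 19 mm behind it; z points along the fingers, y is the line along which they close (so a half turn about z gives the same grasp; the last joint's range is limited). The gripper opens to 85 mm and grips with 20 to 120 N. Pads are 22 mm wide; open, the fingers measure 114 mm over their backs; the gripper's body (76 mm by 85 mm) begins 54 mm behind the grasp point. The pads swing forward as they close: fully open they stand 13 mm farther back than shut.
Start: joints at [0.935, 0.527, 1.433, -0, 1.181, -0.178], TCP at [0.276, 0.561, 0.231] pointing down, gripper open.
Joint ranges: [-3.08, 3.08], [-0.75, 2.2], [0.22, 2.44], [-1.43, 4.57], [0, 2.65], [-2.85, 2.85]. Speed limits (rad/s): [2.79, 2.79, 3.14, 3.14, 3.14, 3.14].

## Interface

Orientations are given as a unit quaternion [x, y, z, w].
In Python, from station import sense, snapshot, camera_params, sign_off gives the robot as it stands.
- The arm moves only by the shell command python3 -m handwheel 'ROWS' [OPENING] [FORCE]. ROWS is JSON, a list that holds one entry, the list of rows, each a list of 4 numbers: the shift along the tool's x, y, z in units of 25 mm (1.0 is 25 mm), then the turn about the tool's z in units of 6 degrees (1.0 is 6 degrees). A call has 1 to 20 rows; each row shifts and turns the commanded pose from where the row before left it, along the tool's axes as they then stand; what a row does not reach is not made up. A row lasts 1/8 s, in which the tool goes at most 62.5 mm and 10.7 degrees, less where a joint would pass 70% of its speed; a pose out of reach is approached as far as the arm can. A call is refused whole if a number of a shift passes 1 or a number of a turn 1, either way. A call with a gripper value outside its range is refused whole. OPENING is the finger opening in mm, from 0 to 85.4, set as the call begins (- or left out, the last holds). The fingers move at their own pace and stop on an object; FORCE is the grip in N (left out, the last holds). Time passes only in rows, so rows that do not move let the fingers close. It gives the time, the measured TCP pose, the force, the opening and the grip force at its end, in the units of the state.
- sense(): the state, without advancing time (a new reading comes with each control period).
- snapshot(name): name is "scene" or "top" or "wrist"; returns (picture, depth): 480x640x3 uint8, red, green, blue; 480x640 float32, m along the optical axis (not along the pixel's ray), 0 where there is no reading.
- camera_params(name): a dict with "mtx" (3x3 intrinsics, pixels), "extrinsics" (4x4, takes a point from camera to world coordinates); the wrist camera has in their place "hand_eye" (4x4, takes a point from camera to tool coordinates, whose origin is the TCP and whose axes are the flange's). Camera axes: x right, y up, looking along -z (the intrinsics and any distortion apply to the point x, -y, -z); pixel columns grow to the right and rows downward; lengths in m; the calibration is good to about 2 mm. A picture is of the moment at which its call begins: read the wrist's pose just before it. camera_params takes no time and is no camera call.
- sign_off(): hands the job in; it is judged then, once.
The state is a dict: "t": time; "q": joint angles; "qd": joint speeds; "tau": joint torques, N m; "tcp_pos": TCP position; "tool_rot": TCP orientation; "force": force on the tool from outside, world axes, zero at the start; "ft_torque": the same for the moment, N m; "finger_gap": opening from 0.0 (shut) to 1.0 (fully open); "gripper_force": force on a finger pad.
Only numpy, scipy, OpenCV 4.12 (cv2) and the standard library are available. Lean on these libraries where they do the work, as an engineer would, in place of code of your own. Each camera call takes 0.05 s, during which the arm holds its last target. There are 200 camera calls.

## Working session

There is one attempt and no reset: what is moved stays moved. The work goes in short steps, Python scripts to look and compute and a shell command to move; the robot and the scene stay as the last step left them, time stands still between calls to the robot, and variables do not carry over. Pictures are saved under pics/ and viewed, at most 15 in all, crops included, and the job is handed in when it is done.

```bash
mkdir -p pics; ls; python3 - <<'E'
from station import *
import cv2,numpy as np
print(sense())
for n in("top","scene"):
    p,d=snapshot(n); np.save(f"pics/{n}_d.npy",d); cv2.imwrite(f"pics/{n}0.png",p[:,:,::-1]); c=camera_params(n); print(n,np.round(c["mtx"],1).tolist(),np.round(c["extrinsics"],3).tolist(),c.keys())
E
```

```text
pics
{'t': 0.0, 'q': array([ 9.35506998e-01,  5.28525253e-01,  1.43391816e+00,  8.66538392e-06,
        1.18138011e+00, -1.78501046e-01]), 'qd': array([ 0.00016547,  0.00190139,  0.00083375, -0.00059169, -0.00038553,
       -0.00121105]), 'tau': array([ 6.36731602e-04, -4.42362285e+01, -1.78020251e+01, -1.81863193e-04,
        8.46940588e-03,  9.97527479e-06]), 'tcp_pos': array([0.27520462, 0.56034505, 0.23029227]), 'tool_rot': array([ 2.26415125e-01,  9.74030260e-01, -1.02277765e-03, -4.45123418e-04]), 'force': array([ 0.55580032,  0.24085922, -0.16355967]), 'ft_torque': array([-0.01343633, -0.0025727 ,  0.03727842]), 'gripper_force': 0.0, 'finger_gap': 0.9977215954324609}
top [[616.8, 0.0, 315.0], [0.0, 616.8, 239.2], [0.0, 0.0, 1.0]] [[-0.008, 0.982, -0.19, 0.241], [-1.0, -0.012, -0.02, -0.013], [-0.022, 0.19, 0.982, 1.342], [0.0, 0.0, 0.0, 1.0]] dict_keys(['mtx', 'extrinsics'])
scene [[496.6, 0.0, 315.9], [0.0, 496.6, 239.0], [0.0, 0.0, 1.0]] [[-0.067, -0.527, 0.847, 1.464], [0.998, -0.038, 0.055, 0.062], [0.003, 0.849, 0.529, 0.656], [0.0, 0.0, 0.0, 1.0]] dict_keys(['mtx', 'extrinsics'])
```

View pics/top0.png

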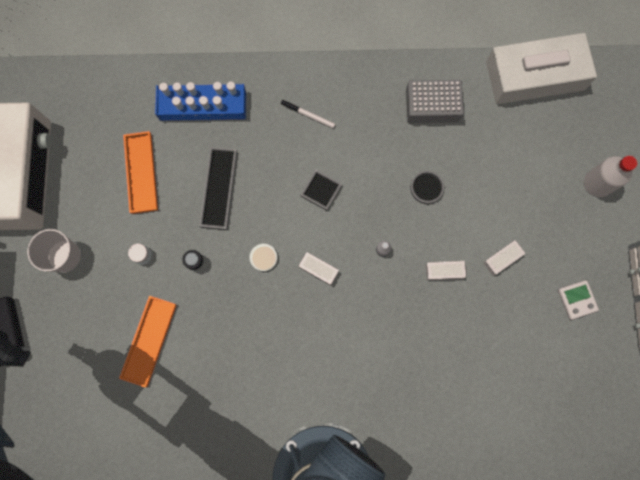

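View pics/scene0.png

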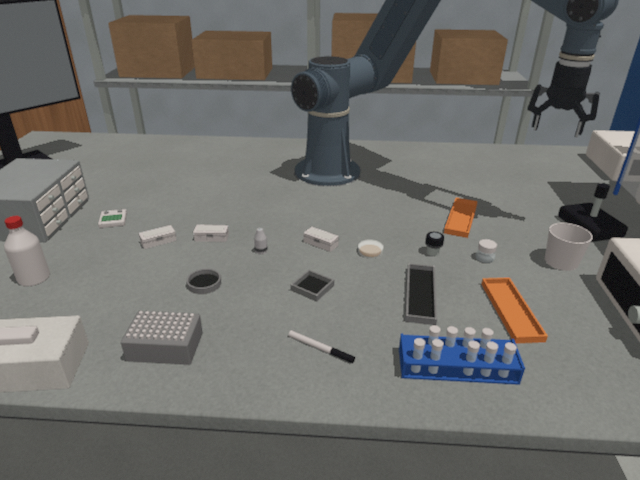

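```bash
cat > h.py <<'E'
import numpy as np,cv2
from station import *
from scipy.spatial.transform import Rotation as R
def px2w(uv,z,name="top",T=None):
    c=camera_params(name); K=c["mtx"]; E=c["extrinsics"] if T is None else T
    uv=np.atleast_2d(uv).astype(float)
    r=np.c_[(uv[:,0]-K[0,2])/K[0,0],-(uv[:,1]-K[1,2])/K[1,1],-np.ones(len(uv))]@E[:3,:3].T
    return (E[:3,3]+r*((z-E[2,3])/r[:,2])[:,None])[:,:2]
def wristT(): # camera->world, from sense
    s=sense(); W=np.eye(4); W[:3,:3]=R.from_quat(s["tool_rot"]).as_matrix(); W[:3,3]=s["tcp_pos"]
    return W@camera_params("wrist")["hand_eye"]
E
python3 - <<'E'
from h import *
p=cv2.imread("pics/top0.png")
a=cv2.resize(p[140:290,100:300],None,fx=4,fy=4,interpolation=cv2.INTER_CUBIC)
b=cv2.resize(p[160:290,290:540],None,fx=3.2,fy=3.2,interpolation=cv2.INTER_CUBIC)
cv2.imwrite("pics/ca.png",a);cv2.imwrite("pics/cb.png",b)
d=np.load("pics/top_d.npy"); print(np.unique(d[250,60:600:20]))
print(camera_params("wrist"))
# white box tops
m=(p.min(2)>165).astype(np.uint8)
for c in cv2.findContours(m,0,1)[0]:
    if cv2.contourArea(c)>100:
        r=cv2.minAreaRect(c); q=px2w(cv2.boxPoints(r),.028)
        print(np.round(r[0],1),np.round(q.mean(0),4),[round(float(np.linalg.norm(q[i]-q[i-1])),4) for i in(0,1)],np.round(np.degrees(np.arctan2(*(q[1]-q[0])[::-1])),1))
E
```

```text
[1.3143842 1.3257626 1.3277735 1.3302447 1.3456789 1.3464332 1.3498322
 1.3533297 1.3533502 1.3540626 1.3542229 1.3556169 1.3560734 1.3594052
 1.3596884 1.360685  1.3608729 1.3625385 1.3642128 1.365853  1.3662084
 1.3663307 1.3689581 1.3711853 1.3713485 1.3732964 1.3778589]
{'mtx': array([[394.54223868,   0.        , 319.88255759],
       [  0.        , 394.54223868, 241.1310911 ],
       [  0.        ,   0.        ,   1.        ]]), 'hand_eye': array([[ 3.24389619e-04,  9.65528545e-01,  2.60296992e-01,
         6.62756945e-02],
       [ 9.99998216e-01,  1.71114592e-04, -1.88094784e-03,
        -4.64411082e-05],
       [-1.86064944e-03,  2.60297138e-01, -9.65526767e-01,
        -1.42305535e-01],
       [ 0.00000000e+00,  0.00000000e+00,  0.00000000e+00,
         1.00000000e+00]])}
[578.6 299.2] [ 0.3589 -0.5423] [0.0655, 0.0601] -70.4
[446.  269.4] [ 0.4253 -0.2669] [0.0338, 0.0774] -87.5
[318.2 267.5] [0.4326 0.0067] [0.0783, 0.035] -29.8
[262.5 256.5] [0.4581 0.1268] [0.0548, 0.0544] -90.7
[136.5 252. ] [0.4712 0.4014] [0.0354, 0.0373] -90.7
[ 61.3 254.9] [0.4669 0.566 ] [0.0253, 0.0584] -23.2
[505.  256.5] [ 0.4518 -0.3942] [0.0339, 0.0787] -55.6
[ 13.5 160. ] [0.6871 0.69  ] [0.2695, 0.0626] -91.0
[544.6  61.4] [ 0.901  -0.5136] [0.1068, 0.2176] -81.0
```

View pics/ca.png

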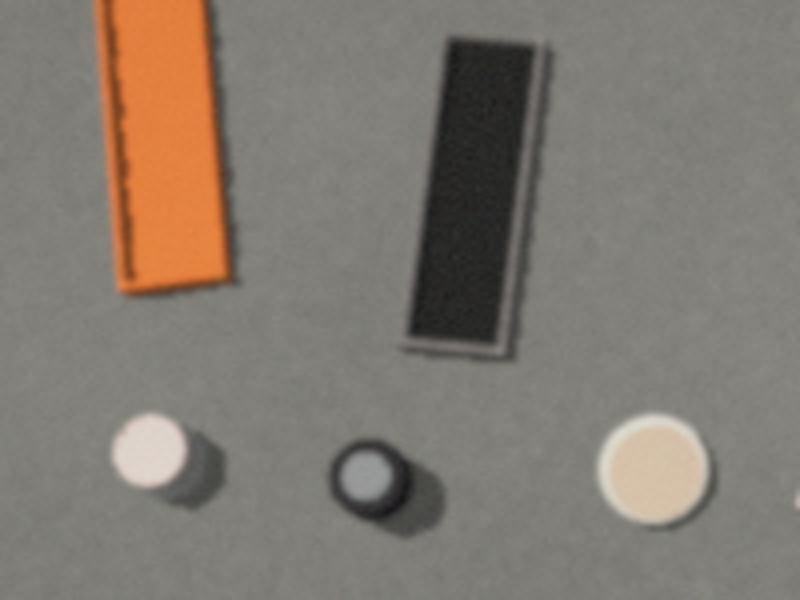

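View pics/cb.png

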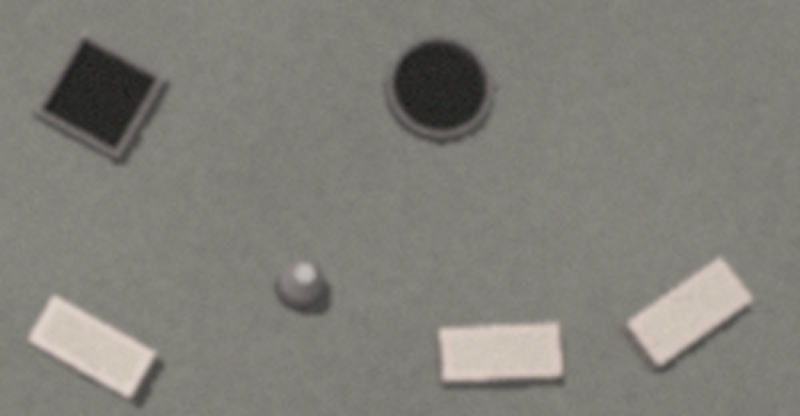

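```bash
cat >> h.py <<'E'
def plan(x,y,z,a,n=None,start=None):
    """rows (tool shift/25mm, turn/6deg) to reach x,y,z, tool-x angle a (deg, mod 180); last row is the residual"""
    if start is None:
        s=sense(); M=R.from_quat(s["tool_rot"]).as_matrix(); p=np.array(s["tcp_pos"]); a0=np.degrees(np.arctan2(M[1,0],M[0,0]))
        q1,q6=np.degrees(s["q"][[0,5]])
    else: p,a0=np.array(start[:3],float),start[3]; q6=0
    c=[]
    for k in range(-3,4):
        t=a+180*k
        q6n=np.degrees(np.arctan2(y,x))-(t-90) # a=q1-q6+90
        if abs(q6n)<150: c.append((abs(t-a0),t,q6n))
    _,t,q6n=min(c); turn=-(t-a0)/6
    f=lambda a:np.array([[np.cos(a),np.sin(a)],[np.sin(a),-np.cos(a)]])
    D=np.array([x,y])-p[:2]
    if n is None: n=int(np.ceil(max(np.hypot(*D)/.0245*1.02,abs(z-p[2])/.0245,abs(turn)*1.02,1)))
    tr=round(turn/n,2)
    S=sum(f(np.radians(a0-6*tr*i)) for i in range(n))
    s2=np.linalg.solve(S,D)/.025; row=np.round([*s2,-(z-p[2])/n/.025,tr],2)
    ex=D-S@row[:2]*.025
    last=np.round([*(f(np.radians(a0-6*tr*n))@ex/.025),-(z-p[2])/.025-n*row[2],turn-n*tr],2)
    print("n",n,"row",row.tolist(),"last",last.tolist(),"max",np.abs(row).max(),"q6",round(q6n))
    return (x,y,z,t)
E
python3 - <<'E'
from h import *
def cr(P,f,o): return (np.array(P,float)+.5)/f-.5+np.array(o)
A=lambda P:cr(P,4,(100,140)); B=lambda P:cr(P,3.2,(290,160))
def rect(n,P,z):
    q=px2w(P,z); e=[np.linalg.norm(q[i]-q[i-1]) for i in range(4)]; print(n,np.round(q.mean(0),4),np.round(e,4),[round(float(np.degrees(np.arctan2(*(q[i]-q[i-1])[::-1]))),1) for i in range(4)])
rect("long",A([(446,36),(550,42),(513,355),(402,347)]),.016)
rect("square",B([(35,112),(85,37),(167,83),(122,160)]),.016)
rect("round",B([(386,88),(439,36),(492,88),(439,140)]),.016)
rect("eyep",A([(330,479),(370,438),(412,479),(370,521)]),.048)
print("obj nose",px2w(B([(304,272)]),.06))
rect("b1",B([(53,295),(158,354),(136,399),(28,338)]),.028)
rect("b2",B([(438,328),(558,322),(563,375),(442,382)]),.028)
rect("b3",B([(721,256),(753,300),(660,368),(627,324)]),.028)
E
```

```text
long [0.6163 0.2263] [0.1807 0.0592 0.1813 0.0618] [-6.4, -94.4, 174.4, 85.1]
square [ 0.6077 -0.0025] [0.0695 0.0642 0.0662 0.0633] [59.7, -33.3, -121.0, 149.7]
round [ 0.6114 -0.2358] [0.0514 0.0531 0.0516 0.0528] [42.9, -46.0, -137.4, 133.8]
eyep [0.4501 0.2747] [0.0318 0.0302 0.0323 0.0312] [44.0, -43.4, -134.2, 135.7]
obj nose [[ 0.47489413 -0.13450265]]
b1 [0.4317 0.005 ] [0.0337 0.0813 0.0338 0.0834] [-30.2, -120.3, 153.3, 59.8]
b2 [ 0.425  -0.2668] [0.0365 0.0803 0.0358 0.0806] [1.7, -87.8, -177.8, 92.7]
b3 [ 0.4504 -0.3949] [0.0799 0.0358 0.079  0.036 ] [-55.3, -147.6, 124.9, 33.9]
```

Candidates in the top picture:
- **Long tray:** grey at (219,189). Orange look-alikes at (141,172) and (149,341) are rejected.
- **Slide boxes:** (319,268), (446,270) and (505,257). The white timer at (579,300) and the rack are rejected.
- **Eyepiece:** black head at (193,260). The jar with the white lid at (139,253) is rejected.
- **Objective:** (384,248).
- **Trays and dish:** square tray (321,190), round tray (427,187), dish (263,257).

The crops confirm these choices: sizes match and the trays are grey.

```bash
python3 - <<'E'
from h import *
plan(.450,.2747,.14,153.8)
E
```

```text
n 14 row [-0.81, -0.51, 0.26, 0.0] last [0.03, -0.03, -0.02, 0.0] max 0.81 q6 -32
```

```bash
python3 -m handwheel '[[[-0.81,-0.51,0.26,0],[-0.81,-0.51,0.26,0],[-0.81,-0.51,0.26,0],[-0.81,-0.51,0.26,0],[-0.81,-0.51,0.26,0],[-0.81,-0.51,0.26,0],[-0.81,-0.51,0.26,0],[-0.81,-0.51,0.26,0],[-0.81,-0.51,0.26,0],[-0.81,-0.51,0.26,0],[-0.81,-0.51,0.26,0],[-0.81,-0.51,0.26,0],[-0.81,-0.51,0.26,0],[-0.81,-0.51,0.26,0],[0.03,-0.03,-0.02,0],[0,0,0,0],[0,0,0,0]]]' 85 40
python3 - <<'E'
from h import *
T=wristT(); p,d=snapshot("wrist"); np.save("pics/w1T.npy",T); cv2.imwrite("pics/w1.png",p[:,:,::-1])
plan(.450,.2747,.024,153.8)
E
```

```text
t: 2.22
tcp_pos: [0.4499, 0.276, 0.141]
tool_rot: [0.226, 0.974, 0.0, 0.0]
force: [-0.4, 0.4, -0.1]
finger_gap: 0.997
gripper_force: 0.0
n 5 row [-0.01, -0.01, 0.94, 0.0] last [0.02, 0.0, -0.02, 0.02] max 0.94 q6 -32
```

View pics/w1.png

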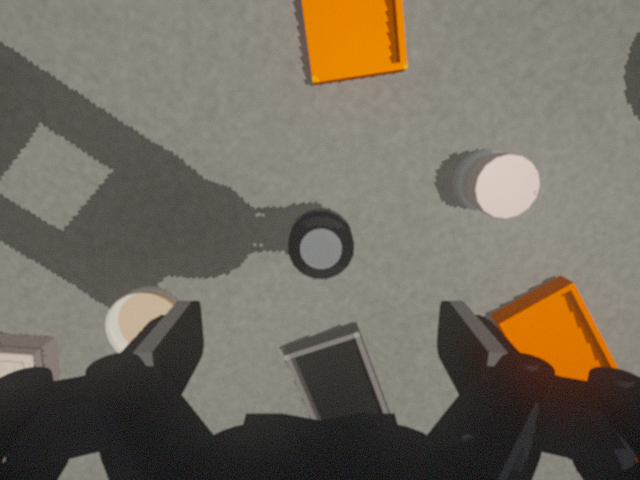

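Wrist view: the eyepiece's head is at (321,245), centred between the fingers. The jar (507,186) and dish (143,320) are clear.

```bash
python3 - <<'E'
from h import *
T=np.load("pics/w1T.npy"); print(px2w([(321,248)],.048,"wrist",T), px2w([(289,248),(353,248)],.048,"wrist",T), px2w([(507,186)],.042,"wrist",T))
E
python3 -m handwheel '[[[0,0,0.94,0],[0,0,0.94,0],[0,0,0.94,0],[0,0,0.94,0],[0,0,0.94,0],[0,0,0,0]]]'
```

```text
[[0.45179446 0.27634   ]] [[0.44304751 0.25851204]
 [0.46054456 0.29417438]] [[0.46801    0.39497446]]
t: 3.02
tcp_pos: [0.449, 0.2754, 0.0221]
tool_rot: [0.226, 0.974, -0.001, -0.001]
force: [-0.1, 0.0, -0.3]
finger_gap: 0.995
gripper_force: 0.0
```

```bash
python3 -m handwheel '[[[0,0,0,0],[0,0,0,0],[0,0,0,0],[0,0,0,0],[0,0,0,0],[0,0,0,0],[0,0,0,0],[0,0,0,0]]]' 25 40; python3 -m handwheel '[[[0,0,-0.5,0],[0,0,-1,0],[0,0,-1,0],[0,0,-1,0]]]'
python3 - <<'E'
from h import *
plan(.6114,-.2358,.115,100)
E
```

```text
t: 4.03
tcp_pos: [0.451, 0.2757, 0.0245]
tool_rot: [0.226, 0.974, 0.001, 0.001]
force: [-0.7, 0.4, 6.6]
finger_gap: 0.473
gripper_force: 40.3
t: 4.53
tcp_pos: [0.45, 0.2752, 0.112]
tool_rot: [0.226, 0.974, -0.0, -0.0]
force: [-0.2, 0.3, -2.0]
finger_gap: 0.474
gripper_force: 40.8
n 23 row [-0.91, -0.34, -0.01, 0.39] last [0.09, -0.04, 0.11, 0.0] max 0.91 q6 -31
```

```bash
python3 -m handwheel '[[[-0.91,-0.34,-0.01,0.39],[-0.91,-0.34,-0.01,0.39],[-0.91,-0.34,-0.01,0.39],[-0.91,-0.34,-0.01,0.39],[-0.91,-0.34,-0.01,0.39],[-0.91,-0.34,-0.01,0.39],[-0.91,-0.34,-0.01,0.39],[-0.91,-0.34,-0.01,0.39],[-0.91,-0.34,-0.01,0.39],[-0.91,-0.34,-0.01,0.39],[-0.91,-0.34,-0.01,0.39],[-0.91,-0.34,-0.01,0.39]]]' && python3 -m handwheel '[[[-0.91,-0.34,-0.01,0.39],[-0.91,-0.34,-0.01,0.39],[-0.91,-0.34,-0.01,0.39],[-0.91,-0.34,-0.01,0.39],[-0.91,-0.34,-0.01,0.39],[-0.91,-0.34,-0.01,0.39],[-0.91,-0.34,-0.01,0.39],[-0.91,-0.34,-0.01,0.39],[-0.91,-0.34,-0.01,0.39],[-0.91,-0.34,-0.01,0.39],[-0.91,-0.34,-0.01,0.39],[0.09,-0.04,0.11,0],[0,0,0,0],[0,0,0,0]]]'
python3 - <<'E'
from h import *
T=wristT(); p,d=snapshot("wrist"); np.save("pics/w2T.npy",T); cv2.imwrite("pics/w2.png",p[:,:,::-1])
plan(.6114,-.2358,.03,100,5)
E
```

```text
t: 6.02
tcp_pos: [0.5965, 0.0259, 0.1142]
tool_rot: [0.457, 0.89, -0.0, -0.0]
force: [0.2, 0.1, -1.6]
finger_gap: 0.477
gripper_force: 40.9
t: 7.78
tcp_pos: [0.6116, -0.2347, 0.1137]
tool_rot: [0.642, 0.766, 0.0, -0.0]
force: [-0.0, 0.2, -1.7]
finger_gap: 0.477
gripper_force: 40.9
n 5 row [-0.01, -0.0, 0.67, 0.0] last [0.01, -0.02, 0.0, 0.01] max 0.67 q6 -31
```

View pics/w2.png

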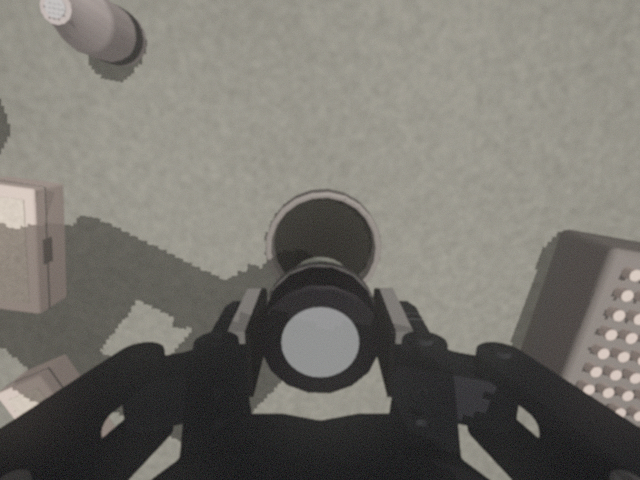

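The round tray's rim spans columns 265–381 with its top at row 189. The eyepiece is held upright at (320,340).

```bash
python3 - <<'E'
from h import *
T=np.load("pics/w2T.npy"); q=px2w([(265,245),(381,245),(323,189)],.016,"wrist",T); c=(q[0]+q[1])/2; print(c,np.hypot(*(q[0]-q[1])),np.hypot(*(q[2]-c)))
d=q[2]-c; print("centre from top edge",q[2]-d/np.hypot(*d)*.037)
E
```

```text
[ 0.6135109  -0.23512589] 0.0732426168308035 0.03535295364841953
centre from top edge [ 0.61380253 -0.23674691]
```

```bash
python3 -m handwheel '[[[0,0,0.7,0],[0,0,0.7,0],[0,0,0.6,0],[0,0,0.4,0],[0,0,0.3,0],[0,0,0.2,0],[0,0,0.2,0],[0,0,0.1,0],[0,0,0.1,0],[0,0,0.05,0],[0,0,0,0]]]'
```

```text
t: 9.2
tcp_pos: [0.6117, -0.2357, 0.0301]
tool_rot: [0.643, 0.766, -0.0, 0.0]
force: [-0.2, -0.1, -1.8]
finger_gap: 0.474
gripper_force: 40.9
```

```bash
python3 -m handwheel '[[[0,0,0.05,0],[0,0,0.05,0],[0,0,0.05,0],[0,0,0,0]]]';
```

```text
t: 9.7
tcp_pos: [0.6119, -0.2359, 0.0285]
tool_rot: [0.643, 0.766, -0.0, 0.0]
force: [-3.0, 0.6, 10.3]
finger_gap: 0.475
gripper_force: 42.1
```

```bash
python3 -m handwheel '[[[0,0,0,0],[0,0,0,0],[0,0,0,0],[0,0,0,0],[0,0,0,0]]]' 75; python3 -m handwheel '[[[0,0,-0.5,0],[0,0,-1,0],[0,0,-1,0],[0,0,-1,0],[0,0,0,0]]]' 85
python3 - <<'E'
from h import *
plan(.4749,-.1345,.105,100)
E
```

```text
t: 10.32
tcp_pos: [0.6117, -0.2357, 0.0261]
tool_rot: [0.643, 0.766, -0.0, -0.0]
force: [-0.4, 0.1, -0.4]
finger_gap: 0.878
gripper_force: 0.0
t: 10.95
tcp_pos: [0.6135, -0.2367, 0.1169]
tool_rot: [0.643, 0.766, 0.001, 0.003]
force: [0.3, -0.2, -0.1]
finger_gap: 0.995
gripper_force: 0.0
n 8 row [0.62, -0.59, 0.06, 0.0] last [0.03, -0.03, -0.0, 0.0] max 0.62 q6 -26
```

```bash
python3 -m handwheel '[[[0.62,-0.59,0.06,0],[0.62,-0.59,0.06,0],[0.62,-0.59,0.06,0],[0.62,-0.59,0.06,0],[0.62,-0.59,0.06,0],[0.62,-0.59,0.06,0],[0.62,-0.59,0.06,0],[0.62,-0.59,0.06,0],[0.03,-0.03,0,0],[0,0,0,0],[0,0,0,0]]]'
python3 - <<'E'
from h import *
T=wristT(); p,d=snapshot("wrist"); np.save("pics/w3T.npy",T); cv2.imwrite("pics/w3.png",p[:,:,::-1])
plan(.4749,-.1345,.018,100)
E
```

```text
t: 12.32
tcp_pos: [0.4743, -0.1344, 0.1018]
tool_rot: [0.643, 0.766, 0.0, 0.001]
force: [0.8, -0.5, -0.6]
finger_gap: 0.995
gripper_force: 0.0
n 4 row [-0.0, 0.01, 0.84, -0.0] last [-0.02, -0.01, -0.01, -0.0] max 0.84 q6 -26
```

View pics/w3.png

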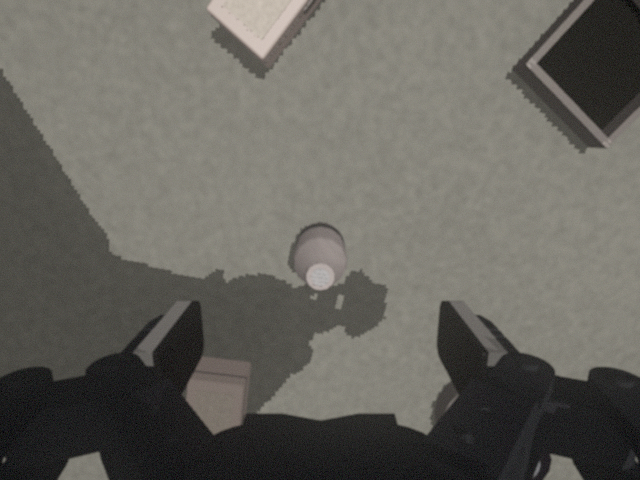

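The objective's nose is at (320,276), centred between the pads. Next: check the position, descend, grip and lift.

```bash
python3 - <<'E'
from h import *
print(px2w([(320,276)],.06,"wrist",np.load("pics/w3T.npy")))
E
python3 -m handwheel '[[[0,0,0.84,0],[0,0,0.84,0],[0,0,0.84,0],[0,0,0.8,0],[0,0,0,0],[0,0,0,0]]]' && python3 -m handwheel '[[[0,0,0,0],[0,0,0,0],[0,0,0,0],[0,0,0,0],[0,0,0,0],[0,0,0,0],[0,0,0,0],[0,0,0,0],[0,0,0,0]]]' 15 40; python3 -m handwheel '[[[0,0,-0.5,0],[0,0,-1,0],[0,0,-1,0],[0,0,-0.5,0]]]'
python3 - <<'E'
from h import *
plan(.6077,-.0025,.1,100)
E
```

```text
[[ 0.47442638 -0.13556363]]
t: 13.12
tcp_pos: [0.4736, -0.1339, 0.0192]
tool_rot: [0.643, 0.766, 0.0, 0.0]
force: [0.5, -1.0, 0.2]
finger_gap: 0.993
gripper_force: 0.0
t: 14.25
tcp_pos: [0.4734, -0.1337, 0.0194]
tool_rot: [0.643, 0.766, 0.0, 0.001]
force: [-0.9, 0.3, 5.7]
finger_gap: 0.336
gripper_force: 39.5
t: 14.75
tcp_pos: [0.4734, -0.1336, 0.0952]
tool_rot: [0.643, 0.766, 0.0, 0.001]
force: [0.3, -1.0, -2.2]
finger_gap: 0.335
gripper_force: 40.0
n 8 row [0.53, 0.78, -0.02, 0.0] last [-0.01, -0.04, -0.03, 0.0] max 0.78 q6 -10
```

```bash
python3 -m handwheel '[[[0.53,0.78,-0.02,0],[0.53,0.78,-0.02,0],[0.53,0.78,-0.02,0],[0.53,0.78,-0.02,0],[0.53,0.78,-0.02,0],[0.53,0.78,-0.02,0],[0.53,0.78,-0.02,0],[0.53,0.78,-0.02,0],[-0.01,-0.04,-0.03,0],[0,0,0,0],[0,0,0,0]]]'
python3 - <<'E'
from h import *
T=wristT(); p,d=snapshot("wrist"); np.save("pics/w4T.npy",T); cv2.imwrite("pics/w4.png",p[:,:,::-1])
plan(.6077,-.0025,.03,100)
E
```

```text
t: 16.12
tcp_pos: [0.6064, -0.0029, 0.0983]
tool_rot: [0.643, 0.766, -0.0, -0.001]
force: [0.1, 0.1, -0.9]
finger_gap: 0.33
gripper_force: 40.0
n 3 row [0.0, 0.02, 0.91, -0.0] last [0.01, -0.01, 0.01, -0.01] max 0.91 q6 -10
```

View pics/w4.png

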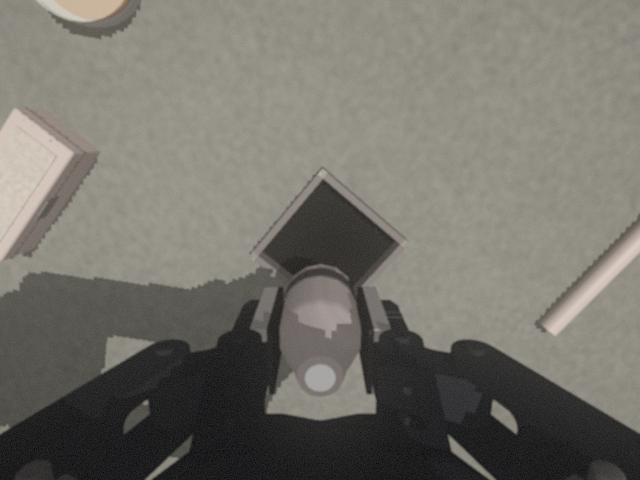

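The square tray's rim corners are at (252,252), (322,169) and (405,241). The objective hangs upright.

```bash
python3 - <<'E'
from h import *
q=px2w([(252,252),(405,241)],.016,"wrist",np.load("pics/w4T.npy")); c=q.mean(0); print(c,np.hypot(*(q[0]-q[1])))
plan(c[0],c[1],.024,100,4)
E
```

```text
[6.10510264e-01 4.00344145e-04] 0.0907359430531633
n 4 row [0.03, 0.04, 0.74, -0.0] last [-0.01, 0.02, 0.02, -0.01] max 0.74 q6 -10
```

```bash
python3 -m handwheel '[[[0.03,0.04,0.7,0],[0.03,0.04,0.7,0],[0.03,0.04,0.5,0],[0,0.02,0.4,0],[0,0,0.2,0],[0,0,0.2,0],[0,0,0.1,0],[0,0,0.1,0],[0,0,0.05,0],[0,0,0.05,0],[0,0,0,0]]]'
```

```text
t: 17.55
tcp_pos: [0.6104, 0.0003, 0.0236]
tool_rot: [0.643, 0.766, 0.0, 0.0]
force: [-0.1, -0.0, -1.9]
finger_gap: 0.331
gripper_force: 40.0
```

```bash
python3 -m handwheel '[[[0,0,0.05,0],[0,0,0,0]]]'; python3 -m handwheel '[[[0,0,0,0],[0,0,0,0],[0,0,0,0],[0,0,0,0],[0,0,0,0]]]' 60; python3 -m handwheel '[[[0,0,-0.5,0],[0,0,-1,0],[0,0,-1,0],[0,0,-0.7,0],[0,0,0,0]]]' 70
python3 - <<'E'
from h import *
plan(.432,.0058,.07,60)
E
```

```text
t: 17.8
tcp_pos: [0.6105, 0.0004, 0.0235]
tool_rot: [0.643, 0.766, 0.0, 0.0]
force: [-1.6, 1.1, 4.8]
finger_gap: 0.329
gripper_force: 40.7
t: 18.42
tcp_pos: [0.6104, 0.0004, 0.0222]
tool_rot: [0.643, 0.766, -0.0, -0.0]
force: [-0.6, -0.2, -1.0]
finger_gap: 0.701
gripper_force: 0.0
t: 19.05
tcp_pos: [0.6116, 0.0002, 0.1042]
tool_rot: [0.643, 0.766, 0.001, 0.002]
force: [-1.2, -0.0, -0.4]
finger_gap: 0.82
gripper_force: 0.0
n 8 row [-0.09, -0.91, 0.17, 0.83] last [-0.01, -0.02, 0.01, 0.03] max 0.91 q6 31
```

```bash
python3 -m handwheel '[[[-0.09,-0.91,0.17,0.83],[-0.09,-0.91,0.17,0.83],[-0.09,-0.91,0.17,0.83],[-0.09,-0.91,0.17,0.83],[-0.09,-0.91,0.17,0.83],[-0.09,-0.91,0.17,0.83],[-0.09,-0.91,0.17,0.83],[-0.09,-0.91,0.17,0.83],[0,-0.02,0,0.03],[0,0,0,0],[0,0,0,0]]]'
python3 - <<'E'
from h import *
T=wristT(); p,d=snapshot("wrist"); np.save("pics/w5T.npy",T); cv2.imwrite("pics/w5.png",p[:,:,::-1])
plan(.432,.0058,.012,60)
E
```

```text
t: 20.42
tcp_pos: [0.4324, 0.0057, 0.0684]
tool_rot: [0.866, 0.5, 0.001, 0.001]
force: [0.8, 0.0, -1.1]
finger_gap: 0.816
gripper_force: 0.0
n 3 row [-0.0, -0.0, 0.75, 0.0] last [-0.0, -0.01, 0.01, 0.0] max 0.75 q6 31
```

View pics/w5.png

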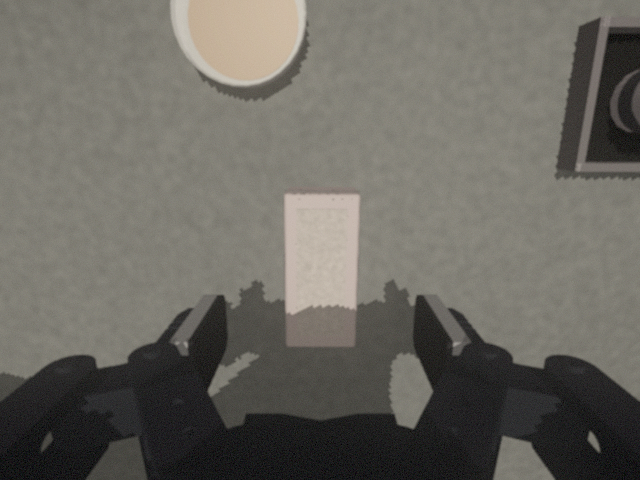

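Box 1's top runs from (284,193)–(359,193) to (287,347)–(355,347), square to the fingers. The dish is clear at (245,20). Next: descend and grip.

```bash
python3 - <<'E'
from h import *
q=px2w([(284,193),(359,193),(355,347),(287,347)],.028,"wrist",np.load("pics/w5T.npy")); print(q.mean(0),[np.hypot(*(q[i]-q[i-1])).round(4) for i in range(4)])
E
python3 -m handwheel '[[[0,0,0.75,0],[0,0,0.75,0],[0,0,0.7,0],[0,0,0,0],[0,0,0,0]]]' && python3 -m handwheel '[[[0,0,0,0],[0,0,0,0],[0,0,0,0],[0,0,0,0],[0,0,0,0],[0,0,0,0],[0,0,0,0]]]' 20 40; python3 -m handwheel '[[[0,0,-0.5,0],[0,0,-1,0],[0,0,-1,0],[0,0,-0.5,0]]]'
python3 - <<'E'
from h import *
plan(.658,.222,.09,-5.8)
E
```

```text
[0.43276853 0.00563402] [np.float64(0.0798), np.float64(0.0348), np.float64(0.0798), np.float64(0.0351)]
t: 21.1
tcp_pos: [0.4313, 0.006, 0.0136]
tool_rot: [0.866, 0.5, 0.0, 0.0]
force: [0.4, -1.1, -0.1]
finger_gap: 0.816
gripper_force: 0.0
t: 21.98
tcp_pos: [0.4313, 0.0061, 0.0141]
tool_rot: [0.866, 0.5, 0.001, 0.001]
force: [0.4, -0.6, 4.9]
finger_gap: 0.409
gripper_force: 40.2
t: 22.48
tcp_pos: [0.4311, 0.0061, 0.0899]
tool_rot: [0.866, 0.5, 0.001, 0.001]
force: [0.5, 0.3, -0.9]
finger_gap: 0.41
gripper_force: 40.3
n 14 row [0.92, -0.23, -0.0, 0.78] last [-0.02, 0.04, -0.0, 0.05] max 0.92 q6 114
```

```bash
python3 -m handwheel '[[[0.92,-0.23,0,0.78],[0.92,-0.23,0,0.78],[0.92,-0.23,0,0.78],[0.92,-0.23,0,0.78],[0.92,-0.23,0,0.78],[0.92,-0.23,0,0.78],[0.92,-0.23,0,0.78],[0.92,-0.23,0,0.78],[0.92,-0.23,0,0.78],[0.92,-0.23,0,0.78],[0.92,-0.23,0,0.78],[0.92,-0.23,0,0.78],[0.92,-0.23,0,0.78],[0.92,-0.23,0,0.78],[-0.02,0.04,0,0.05],[0,0,0,0],[0,0,0,0]]]'
python3 - <<'E'
from h import *
T=wristT(); p,d=snapshot("wrist"); np.save("pics/w6T.npy",T); cv2.imwrite("pics/w6.png",p[:,:,::-1])
p,d=snapshot("top"); cv2.imwrite("pics/t6.png",p[:,:,::-1])
E
```

```text
t: 24.6
tcp_pos: [0.6563, 0.2217, 0.088]
tool_rot: [0.999, -0.051, -0.001, 0.0]
force: [0.6, -0.7, -1.6]
finger_gap: 0.408
gripper_force: 40.3
```

View pics/w6.png

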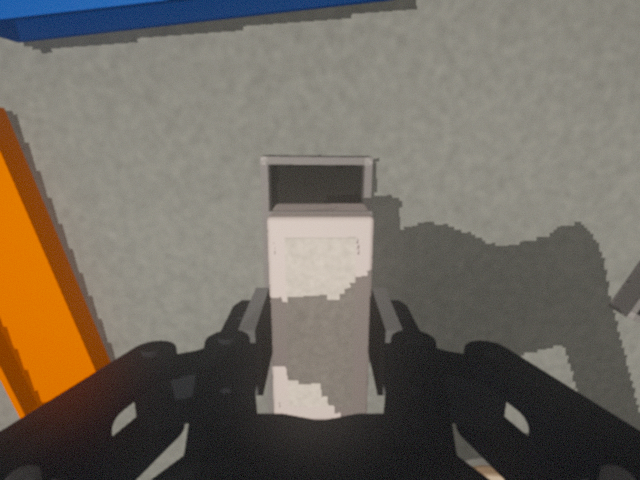

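The tray's far rim corners are at (261,157) and (373,157). The box is aligned with it.

```bash
python3 - <<'E'
from h import *
q=px2w([(261,157),(373,157)],.016,"wrist",np.load("pics/w6T.npy")); v=q[1]-q[0]; print(q.mean(0),np.hypot(*v),np.degrees(np.arctan2(v[1],v[0])))
a=np.radians(-5.8);u=np.array([np.cos(a),np.sin(a)]); c=q.mean(0)-.092*u; print("tray c",c,"far slot",c+.042*u,"near",c-.042*u)
t=(c+np.array([.6163,.2263]))/2+.042*u;print(t)
plan(t[0]-.001*u[0],t[1]-.001*u[1],.02,-5.8,5)
E
```

```text
[0.71010183 0.21820024] 0.0595692618781788 -95.7774752843291
tray c [0.61857281 0.22749742] far slot [0.6603578  0.22325306] near [0.57678782 0.23174178]
[0.65922139 0.22265435]
n 5 row [0.01, -0.01, 0.55, -0.0] last [0.0, 0.01, -0.02, -0.0] max 0.55 q6 114
```

```bash
python3 -m handwheel '[[[0.03,-0.03,0.6,0],[0.02,0,0.6,0],[0.02,0,0.5,0],[0,0,0.4,0],[0,0,0.3,0],[0,0,0.2,0],[0,0,0.1,0],[0,0,0,0]]]'
```

```text
t: 25.7
tcp_pos: [0.6597, 0.2225, 0.021]
tool_rot: [0.999, -0.051, 0.0, -0.0]
force: [-0.2, -0.6, -0.0]
finger_gap: 0.405
gripper_force: 40.3
```

```bash
python3 -m handwheel '[[[0,0,0.05,0],[0,0,0.05,0],[0,0,0.05,0],[0,0,0,0]]]'
```

```text
t: 26.2
tcp_pos: [0.6597, 0.2225, 0.0181]
tool_rot: [0.999, -0.051, 0.0, 0.0]
force: [-2.8, -0.7, 5.0]
finger_gap: 0.413
gripper_force: 41.0
```

```bash
python3 -m handwheel '[[[0,0,0,0],[0,0,0,0],[0,0,0,0],[0,0,0,0],[0,0,0,0]]]' 65; python3 -m handwheel '[[[0,0,-0.5,0],[0,0,-1,0],[0,0,-1,0],[0,0,-1,0],[0,0,0,0]]]' 70
python3 - <<'E'
from h import *
plan(.425,-.2668,.1,92.4)
E
```

```text
t: 26.82
tcp_pos: [0.6595, 0.2225, 0.0169]
tool_rot: [0.999, -0.051, -0.0, 0.0]
force: [0.3, -0.4, 0.2]
finger_gap: 0.758
gripper_force: 0.0
t: 27.45
tcp_pos: [0.6617, 0.2229, 0.1079]
tool_rot: [0.999, -0.051, 0.003, -0.001]
force: [0.3, 0.7, 0.8]
finger_gap: 0.82
gripper_force: 0.0
n 23 row [0.34, 0.97, 0.01, 0.59] last [-0.02, 0.14, 0.09, 0.06] max 0.97 q6 145
```

```bash
python3 -m handwheel '[[[0.34,0.97,0.01,0.59],[0.34,0.97,0.01,0.59],[0.34,0.97,0.01,0.59],[0.34,0.97,0.01,0.59],[0.34,0.97,0.01,0.59],[0.34,0.97,0.01,0.59],[0.34,0.97,0.01,0.59],[0.34,0.97,0.01,0.59],[0.34,0.97,0.01,0.59],[0.34,0.97,0.01,0.59],[0.34,0.97,0.01,0.59],[0.34,0.97,0.01,0.59]]]' && python3 -m handwheel '[[[0.34,0.97,0.01,0.59],[0.34,0.97,0.01,0.59],[0.34,0.97,0.01,0.59],[0.34,0.97,0.01,0.59],[0.34,0.97,0.01,0.59],[0.34,0.97,0.01,0.59],[0.34,0.97,0.01,0.59],[0.34,0.97,0.01,0.59],[0.34,0.97,0.01,0.59],[0.34,0.97,0.01,0.59],[0.34,0.97,0.01,0.59],[-0.02,0.14,0.09,0.06],[0,0,0,0],[0,0,0,0]]]'
python3 - <<'E'
from h import *
plan(.425,-.2668,.013,92.4,4)
T=wristT(); p,d=snapshot("wrist"); np.save("pics/w7T.npy",T); cv2.imwrite("pics/w7.png",p[:,:,::-1])
E
```

```text
t: 28.95
tcp_pos: [0.6269, -0.0801, 0.1004]
tool_rot: [0.911, -0.412, -0.001, 0.0]
force: [-0.8, -0.3, 0.6]
finger_gap: 0.819
gripper_force: 0.0
t: 30.7
tcp_pos: [0.4233, -0.2673, 0.0964]
tool_rot: [0.722, -0.692, 0.0, -0.0]
force: [-0.6, -0.9, 0.2]
finger_gap: 0.82
gripper_force: 0.0
n 4 row [-0.0, -0.02, 0.83, 0.0] last [-0.02, 0.01, 0.02, 0.0] max 0.83 q6 145
```

View pics/w7.png

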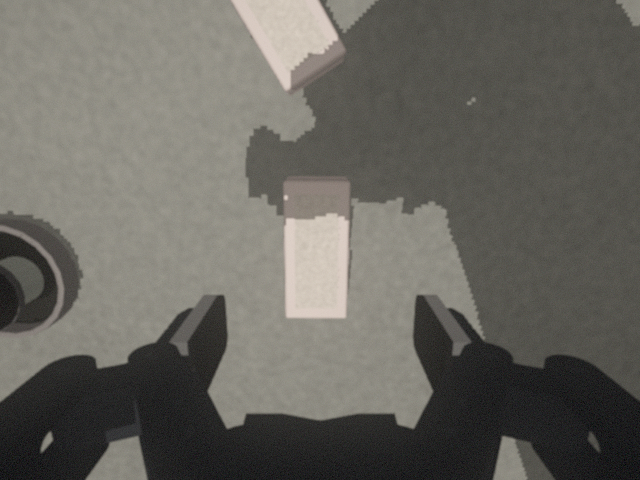

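Box 2's top runs from (284,181)–(350,181) to (286,317)–(347,317), aligned. Box 3 at (290,40) is clear. Next: descend and grip.

```bash
python3 - <<'E'
from h import *
q=px2w([(284,181),(350,181),(347,317),(286,317)],.028,"wrist",np.load("pics/w7T.npy")); print(q.mean(0),[np.hypot(*(q[i]-q[i-1])).round(4) for i in range(4)])
E
python3 -m handwheel '[[[0,-0.02,0.83,0],[0,-0.02,0.83,0],[0,-0.02,0.83,0],[0,0,0.8,0],[0,0,0,0],[0,0,0,0]]]' && python3 -m handwheel '[[[0,0,0,0],[0,0,0,0],[0,0,0,0],[0,0,0,0],[0,0,0,0],[0,0,0,0],[0,0,0,0]]]' 20 40; python3 -m handwheel '[[[0,0,-0.5,0],[0,0,-1,0],[0,0,-1,0],[0,0,-1,0]]]'
python3 - <<'E'
from h import *
a=np.radians(-5.8);u=np.array([np.cos(a),np.sin(a)])
# far box was placed at TCP (.6597,.2225) with box centre ~1.4mm ahead
t=np.array([.6175,.2269])-.0425*u; print(t)
plan(*t,.11,-5.8)
E
```

```text
[ 0.42484052 -0.2692096 ] [np.float64(0.0791), np.float64(0.0351), np.float64(0.0791), np.float64(0.0356)]
t: 31.5
tcp_pos: [0.4249, -0.267, 0.0147]
tool_rot: [0.722, -0.692, 0.0, -0.0]
force: [0.6, -0.2, 0.1]
finger_gap: 0.826
gripper_force: 0.0
t: 32.38
tcp_pos: [0.4247, -0.2674, 0.0153]
tool_rot: [0.722, -0.692, 0.001, -0.0]
force: [0.4, 0.6, 5.7]
finger_gap: 0.407
gripper_force: 40.9
t: 32.88
tcp_pos: [0.4241, -0.2669, 0.1031]
tool_rot: [0.722, -0.692, -0.0, 0.0]
force: [0.3, 0.4, -1.6]
finger_gap: 0.411
gripper_force: 40.1
[0.57521757 0.23119489]
n 22 row [-0.54, -0.88, -0.01, -0.62] last [-0.05, 0.0, -0.06, 0.0] max 0.88 q6 118
```

```bash
python3 -m handwheel '[[[-0.54,-0.88,-0.01,-0.62],[-0.54,-0.88,-0.01,-0.62],[-0.54,-0.88,-0.01,-0.62],[-0.54,-0.88,-0.01,-0.62],[-0.54,-0.88,-0.01,-0.62],[-0.54,-0.88,-0.01,-0.62],[-0.54,-0.88,-0.01,-0.62],[-0.54,-0.88,-0.01,-0.62],[-0.54,-0.88,-0.01,-0.62],[-0.54,-0.88,-0.01,-0.62],[-0.54,-0.88,-0.01,-0.62]]]' && python3 -m handwheel '[[[-0.54,-0.88,-0.01,-0.62],[-0.54,-0.88,-0.01,-0.62],[-0.54,-0.88,-0.01,-0.62],[-0.54,-0.88,-0.01,-0.62],[-0.54,-0.88,-0.01,-0.62],[-0.54,-0.88,-0.01,-0.62],[-0.54,-0.88,-0.01,-0.62],[-0.54,-0.88,-0.01,-0.62],[-0.54,-0.88,-0.01,-0.62],[-0.54,-0.88,-0.01,-0.62],[-0.54,-0.88,-0.01,-0.62],[-0.05,0,-0.06,0],[0,0,0,0],[0,0,0,0]]]'
python3 - <<'E'
from h import *
plan(.5732,.2314,.05,-5.8,3)
T=wristT(); p,d=snapshot("wrist"); np.save("pics/w8T.npy",T); cv2.imwrite("pics/w8.png",p[:,:,::-1])
E
```

```text
t: 34.25
tcp_pos: [0.5934, -0.0456, 0.1051]
tool_rot: [0.919, -0.395, -0.0, 0.0]
force: [-0.3, -0.7, -0.7]
finger_gap: 0.41
gripper_force: 40.1
t: 36.0
tcp_pos: [0.576, 0.2302, 0.109]
tool_rot: [0.999, -0.051, 0.0, 0.0]
force: [-0.7, -0.7, -1.0]
finger_gap: 0.406
gripper_force: 40.1
n 3 row [-0.04, -0.01, 0.79, -0.0] last [0.0, -0.01, -0.01, -0.01] max 0.79 q6 118
```

View pics/w8.png

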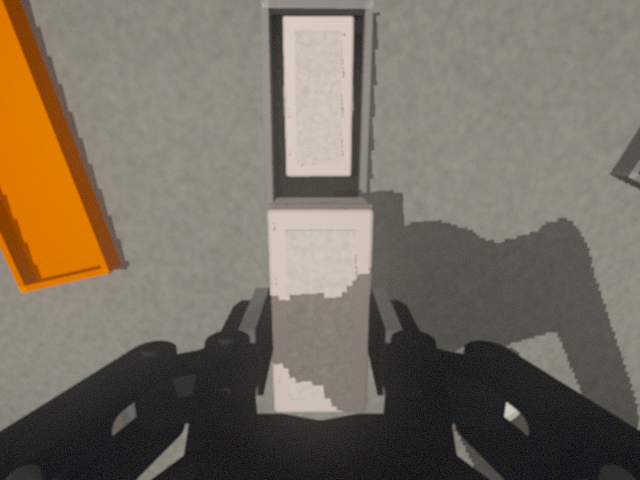

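Box 1 lies in the tray with its near edge at row 176, columns 286–352. The tray's rim spans columns 263–373 at row 5.

```bash
python3 - <<'E'
from h import *
T=np.load("pics/w8T.npy")
q=px2w([(283,16),(354,16),(352,176),(286,176)],.032,"wrist",T); print("b1",q.mean(0),[np.hypot(*(q[i]-q[i-1])).round(4) for i in range(4)])
r=px2w([(263,5),(373,5)],.016,"wrist",T); a=np.radians(-5.8);u=np.array([np.cos(a),np.sin(a)]); v=np.array([-u[1],u[0]])
c=r.mean(0)-.092*u; print("tray",c,"b1 in tray",(q.mean(0)-c)@u,(q.mean(0)-c)@v)
near=(q[2]+q[3])/2; print("near edge",(near-c)@u)
s=sense(); print("tcp in tray",(s["tcp_pos"][:2]-c)@u,(s["tcp_pos"][:2]-c)@v)
E
```

```text
b1 [0.65878171 0.22281628] [np.float64(0.0792), np.float64(0.0354), np.float64(0.0791), np.float64(0.0364)]
tray [0.6160339  0.22757446] b1 in tray 0.04300981999894555 -0.00041388672189463654
near edge 0.003430075405478563
tcp in tray -0.04014924091189763 -0.001429682554420171
```

```bash
python3 -m handwheel '[[[-0.08,-0.03,0.7,0],[-0.07,-0.02,0.7,0],[0,0,0.7,0],[0,0,0.5,0],[0,0,0.4,0],[0,0,0.2,0],[0,0,0.15,0],[0,0,0.1,0],[0,0,0.05,0],[0,0,0.05,0],[0,0,0,0]]]'
```

```text
t: 37.42
tcp_pos: [0.5719, 0.2328, 0.0201]
tool_rot: [0.999, -0.05, 0.0, -0.0]
force: [-0.0, -0.3, -0.8]
finger_gap: 0.409
gripper_force: 40.1
```

```bash
python3 -m handwheel '[[[0,0,0.05,0],[0,0,0.05,0],[0,0,0,0]]]'; python3 -m handwheel '[[[0,0,0,0],[0,0,0,0],[0,0,0,0],[0,0,0,0],[0,0,0,0]]]' 65; python3 -m handwheel '[[[0,0,-0.5,0],[0,0,-1,0],[0,0,-1,0],[0,0,-1,0],[0,0,0,0]]]' 70
python3 - <<'E'
from h import *
plan(.4508,-.3946,.1,124.6)
E
```

```text
t: 37.8
tcp_pos: [0.5721, 0.2328, 0.0193]
tool_rot: [0.999, -0.05, 0.0, -0.0]
force: [-2.7, -1.0, 8.8]
finger_gap: 0.409
gripper_force: 41.2
t: 38.42
tcp_pos: [0.5719, 0.2328, 0.0174]
tool_rot: [0.999, -0.05, -0.0, 0.0]
force: [0.4, 0.1, 0.7]
finger_gap: 0.762
gripper_force: 0.0
t: 39.05
tcp_pos: [0.5737, 0.2333, 0.108]
tool_rot: [0.999, -0.05, 0.003, -0.001]
force: [0.4, -0.2, 0.4]
finger_gap: 0.82
gripper_force: 0.0
n 27 row [0.32, 0.93, 0.01, 0.31] last [-0.12, -0.05, 0.05, -0.1] max 0.93 q6 104
```

```bash
python3 -m handwheel '[[[0.32,0.93,0.01,0.31],[0.32,0.93,0.01,0.31],[0.32,0.93,0.01,0.31],[0.32,0.93,0.01,0.31],[0.32,0.93,0.01,0.31],[0.32,0.93,0.01,0.31],[0.32,0.93,0.01,0.31],[0.32,0.93,0.01,0.31],[0.32,0.93,0.01,0.31],[0.32,0.93,0.01,0.31],[0.32,0.93,0.01,0.31],[0.32,0.93,0.01,0.31],[0.32,0.93,0.01,0.31],[0.32,0.93,0.01,0.31]]]' && python3 -m handwheel '[[[0.32,0.93,0.01,0.31],[0.32,0.93,0.01,0.31],[0.32,0.93,0.01,0.31],[0.32,0.93,0.01,0.31],[0.32,0.93,0.01,0.31],[0.32,0.93,0.01,0.31],[0.32,0.93,0.01,0.31],[0.32,0.93,0.01,0.31],[0.32,0.93,0.01,0.31],[0.32,0.93,0.01,0.31],[0.32,0.93,0.01,0.31],[0.32,0.93,0.01,0.31],[0.32,0.93,0.01,0.31],[-0.12,-0.05,0.05,-0.1],[0,0,0,0],[0,0,0,0]]]'
python3 - <<'E'
from h import *
plan(.4508,-.3946,.013,124.6,4)
T=wristT(); p,d=snapshot("wrist"); np.save("pics/w9T.npy",T); cv2.imwrite("pics/w9.png",p[:,:,::-1])
E
```

```text
t: 40.8
tcp_pos: [0.5778, -0.109, 0.1007]
tool_rot: [0.962, -0.275, -0.001, -0.0]
force: [-0.2, 0.3, 0.7]
finger_gap: 0.818
gripper_force: 0.0
t: 42.8
tcp_pos: [0.4493, -0.394, 0.0968]
tool_rot: [0.886, -0.464, -0.0, -0.0]
force: [0.0, -0.5, 0.2]
finger_gap: 0.817
gripper_force: 0.0
n 4 row [0.01, -0.01, 0.84, 0.0] last [0.01, 0.0, -0.01, 0.01] max 0.84 q6 104
```

View pics/w9.png

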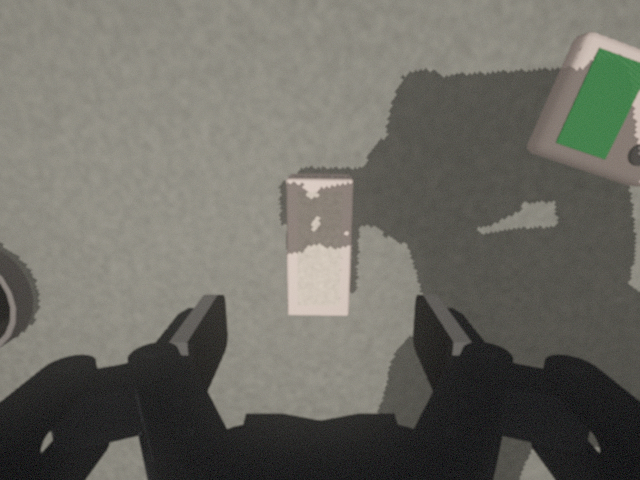

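Box 3's top runs from (287,179)–(353,179) to (288,316)–(349,316), aligned and clear. Next: descend and grip.

```bash
python3 - <<'E'
from h import *
q=px2w([(287,179),(353,179),(349,316),(288,316)],.028,"wrist",np.load("pics/w9T.npy")); print(q.mean(0),[np.hypot(*(q[i]-q[i-1])).round(4) for i in range(4)])
E
python3 -m handwheel '[[[0.05,-0.01,0.84,0],[0.05,-0.01,0.84,0],[0,-0.01,0.84,0],[0,0,0.8,0],[0,0,0,0],[0,0,0,0]]]' && python3 -m handwheel '[[[0,0,0,0],[0,0,0,0],[0,0,0,0],[0,0,0,0],[0,0,0,0],[0,0,0,0],[0,0,0,0]]]' 20 40; python3 -m handwheel '[[[0,0,-0.5,0],[0,0,-1,0],[0,0,-1,0],[0,0,-1,0],[0,0,-0.5,0]]]'
python3 - <<'E'
from h import *
plan(.616,.2275,.12,-5.8)
E
```

```text
[ 0.45117345 -0.39593364] [np.float64(0.0797), np.float64(0.0351), np.float64(0.0796), np.float64(0.0357)]
t: 43.6
tcp_pos: [0.4514, -0.3969, 0.0144]
tool_rot: [0.885, -0.465, 0.0, 0.0]
force: [-0.0, -0.9, 0.2]
finger_gap: 0.82
gripper_force: 0.0
t: 44.48
tcp_pos: [0.4515, -0.3974, 0.0151]
tool_rot: [0.885, -0.465, 0.001, 0.0]
force: [0.4, 0.5, 5.6]
finger_gap: 0.413
gripper_force: 42.0
t: 45.1
tcp_pos: [0.4513, -0.3971, 0.1157]
tool_rot: [0.885, -0.465, 0.001, 0.0]
force: [-0.4, -0.2, -1.0]
finger_gap: 0.409
gripper_force: 41.3
n 27 row [-0.28, -0.95, -0.01, -0.31] last [-0.02, 0.05, 0.1, 0.11] max 0.95 q6 116
```

```bash
python3 -m handwheel '[[[-0.28,-0.95,-0.01,-0.31],[-0.28,-0.95,-0.01,-0.31],[-0.28,-0.95,-0.01,-0.31],[-0.28,-0.95,-0.01,-0.31],[-0.28,-0.95,-0.01,-0.31],[-0.28,-0.95,-0.01,-0.31],[-0.28,-0.95,-0.01,-0.31],[-0.28,-0.95,-0.01,-0.31],[-0.28,-0.95,-0.01,-0.31],[-0.28,-0.95,-0.01,-0.31],[-0.28,-0.95,-0.01,-0.31],[-0.28,-0.95,-0.01,-0.31],[-0.28,-0.95,-0.01,-0.31],[-0.28,-0.95,-0.01,-0.31]]]' && python3 -m handwheel '[[[-0.28,-0.95,-0.01,-0.31],[-0.28,-0.95,-0.01,-0.31],[-0.28,-0.95,-0.01,-0.31],[-0.28,-0.95,-0.01,-0.31],[-0.28,-0.95,-0.01,-0.31],[-0.28,-0.95,-0.01,-0.31],[-0.28,-0.95,-0.01,-0.31],[-0.28,-0.95,-0.01,-0.31],[-0.28,-0.95,-0.01,-0.31],[-0.28,-0.95,-0.01,-0.31],[-0.28,-0.95,-0.01,-0.31],[-0.28,-0.95,-0.01,-0.31],[-0.28,-0.95,-0.01,-0.31],[-0.02,0.05,0.1,0.11],[0,0,0,0],[0,0,0,0]]]'
python3 - <<'E'
from h import *
plan(.6165,.2275,.05,-5.8,3)
T=wristT(); p,d=snapshot("wrist"); np.save("pics/w10T.npy",T); cv2.imwrite("pics/w10.png",p[:,:,::-1])
E
```

```text
t: 46.85
tcp_pos: [0.6061, -0.0892, 0.1171]
tool_rot: [0.968, -0.253, -0.001, -0.0]
force: [0.4, -0.2, -0.8]
finger_gap: 0.409
gripper_force: 41.4
t: 48.85
tcp_pos: [0.6158, 0.2268, 0.1181]
tool_rot: [0.999, -0.052, -0.0, 0.0]
force: [-0.6, -0.2, -0.2]
finger_gap: 0.412
gripper_force: 41.3
n 3 row [0.01, -0.01, 0.91, -0.01] last [-0.0, 0.0, -0.01, 0.01] max 0.91 q6 116
```

View pics/w10.png

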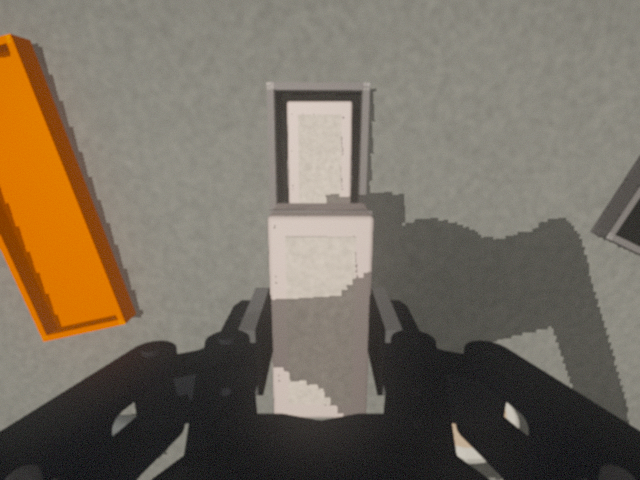

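Box 3 is aligned over box 1 (tray rim corners at (268,86) and (370,86)). Lowering it onto the pair.

```bash
python3 -m handwheel '[[[0.02,-0.02,0.7,0],[0,0,0.7,0],[0,0,0.5,0],[0,0,0.3,0],[0,0,0.2,0],[0,0,0.15,0],[0,0,0.1,0],[0,0,0.05,0],[0,0,0.05,0],[0,0,0,0]]]'
```

```text
t: 50.15
tcp_pos: [0.6162, 0.2284, 0.0497]
tool_rot: [0.999, -0.051, 0.0, -0.0]
force: [0.6, -0.1, -0.7]
finger_gap: 0.41
gripper_force: 41.3
```

```bash
python3 -m handwheel '[[[0,0,0.05,0],[0,0,0.05,0],[0,0,0.02,0],[0,0,0,0]]]'
```

```text
t: 50.65
tcp_pos: [0.6162, 0.2284, 0.0471]
tool_rot: [0.999, -0.051, 0.0, 0.0]
force: [-1.2, -0.4, 4.2]
finger_gap: 0.406
gripper_force: 41.8
```

```bash
python3 -m handwheel '[[[0,0,0,0],[0,0,0,0],[0,0,0,0],[0,0,0,0],[0,0,0,0]]]' 60; python3 -m handwheel '[[[0,0,-0.3,0],[0,0,-1,0],[0,0,-1,0],[0,0,-1,0],[-1,0,-1,0],[-1,0,-1,0],[-1,0,0,0],[-1,0,0,0],[-1,0,0,0],[-1,0,0,0],[0,0,0,0],[0,0,0,0]]]' 70
python3 - <<'E'
from h import *
T=wristT(); p,d=snapshot("wrist"); s,_=snapshot("scene"); t,_=snapshot("top")
w=cv2.resize(p,(400,300)); a=cv2.resize(s[190:330,180:460],(400,200)); b=cv2.resize(t[140:290,100:460],(800,300),interpolation=cv2.INTER_AREA)
o=np.zeros((600,800,3),np.uint8); o[:300,:400]=w; o[:200,400:]=a; o[300:]=b
cv2.imwrite("pics/fin.png",o[:,:,::-1])
E
```

```text
t: 51.28
tcp_pos: [0.6162, 0.2284, 0.0465]
tool_rot: [0.999, -0.051, -0.0, 0.0]
force: [-0.7, -0.9, 0.1]
finger_gap: 0.697
gripper_force: 0.0
t: 52.78
tcp_pos: [0.4684, 0.2438, 0.1797]
tool_rot: [0.999, -0.051, 0.001, -0.0]
force: [0.1, -0.1, 0.4]
finger_gap: 0.818
gripper_force: 0.0
```

View pics/fin.png

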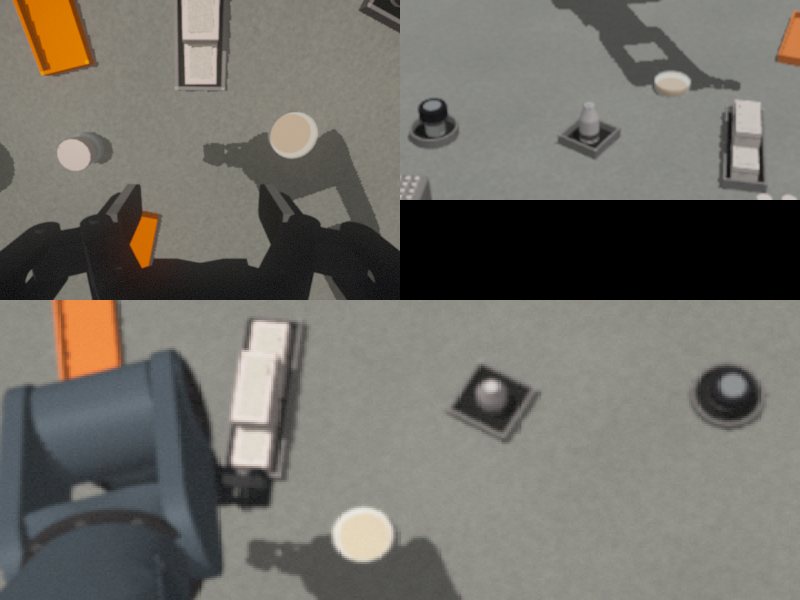

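The bottom crop shows all three boxes in running bond, with the top box at (258,388). The objective stands upright at (492,393) and the eyepiece at (732,390). The dish is at (363,535), unmoved. Handing in.

```bash
python3 -c "
from station import *
print(sign_off())"
```

```text
the job is handed in; nothing more can be done
None
```

The job is handed in, at about 53 s on the robot's clock: the last pictures show the objective upright in the square tray, the eyepiece upright in the round tray, the three boxes in running bond in the grey long tray, and the dish and jar undisturbed; no verdict was returned.

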